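Twist the top cup off a locked nest and stand it on the scale

ROBOT

A 7-joint arm with a two-finger parallel gripper is mounted at the origin on the work surface; the furniture and walls round the work are solid. World frame = base frame: x ahead of the robot, y to its left, z up, the work surface at z = 0. Lengths are in m, angles in rad, forces in N, time in s.
With the tool pointing down it reaches from about 0.425 to 0.925 m from the base axis. Payload 6.8 kg.
Tool frame: the origin (TCP) lies between the finger pads; the fingertips stand 17 mm ahead of it and the grasp point (between the pads) lies 2 mm behind it; z points along the fingers, y is the direction in which the jaws open and shut (so a half turn about z gives the same grasp; the last joint's range is limited). The gripper opens to 85 mm and grips with 20 to 120 N. Pads are 22 mm wide; open, the fingers measure 114 mm over their backs; the gripper's body (76 mm by 85 mm) begins 54 mm behind the grasp point. The pads swing forward as they close: fully open they stand 13 mm farther back than shut.
Start: joints at [-1.395, 0.477, 0.022, 1.555, -0.011, 1.109, -0.083], TCP at [0.189, 0.648, 0.248] pointing down, gripper open.
Joint ranges: [-2.96, 2.96], [-0.34, 2.1], [-1.41, 1.46], [0.24, 2.44], [-1.37, 4.51], [0.17, 1.92], [-2.96, 2.96]. Speed limits (rad/s): [2.39, 2.39, 3.14, 3.14, 3.14, 3.14, 3.14].

INTERFACE

Orientations are given as a unit quaternion [w, x, y, z].
In Python, from station import bot gives the robot as it stands. The module is installed in compiled form; this text tells all that it offers.
- The arm moves only by the tool carry_out, never from a script. Its argument "moves" is a list of rows, each a list of 3 entries, a list of its own where there are three numbers: the turn, a rotation vector about the tool's x, y, z in degrees, then the shift along the tool's x, y, z in cm, then the finger opening in cm, from 0 to 8.54. A call has 1 to 5 rows; each row is the pose to reach, as a shift and turn from the pose commanded when the call began, along the tool's axes at that moment; what a row does not reach only later rows make up. A row lasts 1/8 s, in which the tool goes at most 62.5 mm and 10.7 degrees, less where a joint would pass 70% of its speed; a pose out of reach is approached as far as the arm can. A call with a gripper value outside its range is refused whole. The fingers move at their own pace and stop on an object; "newtons" is the grip in N (left out, the last holds). Time passes only in rows, so rows that repeat a pose let the fingers close. It gives the time, the measured TCP pose, the force and the opening at its end, in the units of the state.
- bot.get_obs(): the state, without advancing time (a new reading comes with each control period).
- bot.read_camera(name): name is "scene" or "side" or "wrist"; returns the picture (480x640x3 uint8, red, green, blue); there is no depth.
- bot.camera_info(name): a dict with "vertical_fov" (degrees; the focal length in pixels is half the picture's height over the tangent of half this angle, whatever the lens; pixels are square), "cx", "cy" (the principal point, pixels), "position" and "attitude" of the camera in the world. Camera axes: x right, y up, looking along -z (the intrinsics and any distortion apply to the point x, -y, -z); pixel columns grow to the right and rows downward; lengths in m; the calibration is good to about 2 mm. A picture is of the moment at which its call begins: read the wrist's pose just before it. camera_info takes no time and is no camera call; for the wrist camera it gives the pose at the moment of the call.
- bot.hand_in(): hands the job in, once; it reports no verdict.
Trained networks look in the newest picture that a camera, given by its name, has taken for a name from the list of things; names that differ only in an ending like _2 or _b are one class to them, and where a whole thing is asked for, a point or a joint stands for the part that bears it (a point fixed in the world has none). Each returns a list of dicts, best first, with "score" (0 to 1); they miss things now and then, are a little off and sometimes report something else, mostly with a low value. They report only what shows in the picture. A call takes as long as a camera call. They do not tell look-alikes from the thing itself.
- bot.silhouettes(label, camera): "region" (480x640 bool, what is visible of it) and "location" ([column, row] in pixels, amid what is visible of it).
The state is a dict: "t": time; "q": joint angles; "joint_vel": joint speeds; "joint_torque": joint torques, N m; "eef_pos": TCP position; "tool_rot": TCP orientation; "contact_force": force on the tool from outside, world axes, zero at the start; "torque": the same for the moment, N m; "gripper_width": opening from 0.0 (shut) to 1.0 (fully open).
Only numpy, scipy, OpenCV 4.12 (cv2) and the standard library are available. Lean on these libraries where they do the work, as an engineer would, in place of code of your own. Each camera call takes 0.05 s, during which the arm holds its last target. There are 200 camera calls.

TASK

We are about to weigh out a colour and need an empty cup on the scale. Take the upper of the two nested aluminium cups out of the one below: it is twist-locked, so pull it up only lightly, turn it anticlockwise as you do so and feel for the point where the weight of the lower cup drops away; the lower cup must stay down in its dock. Then set the cup down gently, upright in the middle of the scale's pan, and leave everything else on the bench where it is.

Things in the scene. Friction and masses are not known exactly. Their poses are not given: they have to be found in the camera images.
- cup_top: upper of two round open aluminium nesting cups, 80 mm high, 0.16 to 0.24 kg. Upper 45 mm: straight collar 62 mm across (rolled rim 64), wall 2 to 3 mm, 41 mm deep inside; lower 35 mm: solid foot 42 mm across, flat underside 35 mm across. The foot is nested in the lower cup, so only the collar shows, 90 to 135 mm above the bench. Origin: centre of the foot's underside, z up the axis
- cup_collar (a point): point on the axis of cup_top, 62 mm above its underside (18 mm below its rim): the height at which the collar is well gripped across
- cup_lower: lower cup, same shape, weighted bottom (0.4 to 0.66 kg). Stands loose in the dock's socket, its shoulder on the socket's rim, keyed by straight keyways so that it cannot turn while raised less than 14 mm. Origin: centre of its underside: 10 mm above the origin of cup_dock when seated, and 45 mm below that of cup_top while nested; z up
- lock (a point): centre of the lower cup's mouth, 80 mm above its underside. Inside, three tabs hold three lugs of the upper cup's foot: it rises 2 mm freely, then lifts the lower cup too. Turned 10 to 85 degrees anticlockwise (from above) the lugs meet gaps and it lifts straight out; the gap lasts 20 degrees, then the tabs stop or catch it again. The angle shows in no pose: feel the lower cup's weight drop away
- cup_dock: dark steel plate 115 x 115 x 8 mm fixed to the bench, with a round steel socket in the middle, 71 mm across, its rim 45 mm above the bench, that holds the cups. Origin: centre of the plate's underside, on the bench, z up
- scale_pan: round steel pan of a small grey bench scale (fixed, 150 x 130 mm, 35 to 40 mm high, display at the front): disc 72 mm across, 4 mm thick, its face 52 mm above the bench. It sinks up to 6 mm on a spring of 1.5 N per mm. Origin: centre of the pan's upper face, z up
- fine_brush: artist brush, 250 mm long, 10 mm thick, lying flat between the dock and the scale. Origin: centre of its underside
- tin_large: ink tin, 86 mm across, 62 mm high, towards the right. Origin: centre of its underside
- tin_small: ink tin, 70 mm across, 48 mm high, at the right rear. Origin: centre of its underside
- tin_low: ink tin, 70 mm across, 45 mm high, just behind the dock. Origin: centre of its underside
- roller: small ink brayer, wooden handle and black roller, 168 mm long, 37 mm high, on the left. Origin: centre of its underside
- wash_brush: flat wash brush, 215 mm long, 14 mm high, lying on the right. Origin: centre of its underside
Mind the look-alikes: they are no part of the job. Leave any purple look-alike of the cup_top alone. Leave any turquoise look-alike of the cup_lower alone.

How it is judged:
By the outcome, as a careful person would: the job done as asked, in the order asked, and still so for the second after the job is handed in, with the robot touching nothing.
It also fails if it takes over 51 s, if anything falls off the work surface, if the arm or the gripper's body presses on something with over 40 N, if the wrist force passes 120 N, or if a joint passes its speed limit or range.

## Working session

There is one attempt and no reset: what is moved stays moved. The work goes in short steps, Python scripts to look and compute and a tool call to move; the robot and the scene stay as the last step left them, time stands still between calls to the robot, and variables do not carry over. Pictures are saved under pics/ and viewed, about 8 in all and at most 12, crops included, and the job is handed in when it is done.

Besides the shell and the picture viewer there is one more tool, called after "Request:" by a JSON object that holds its "op" and its "data", one argument or row to a line. carry_out: Moves the arm, as the interface text tells. Its arguments: {"type":"object","properties":{"moves":{"type":"array"},"newtons":{"type":"number"}},"required":["moves"]}

```bash
mkdir -p pics; ls
python3 - <<'E'
from station import bot
import cv2
import numpy as np
for n in ("scene","side"):
    im=bot.read_camera(n); cv2.imwrite(f"pics/{n}0.png",im[:,:,::-1]); print(bot.camera_info(n))
    for l in ("cup_top","cup_lower","cup_dock","scale_pan"):
        for d in bot.silhouettes(l,n)[:4]: print(n,l,round(d["score"],2),np.round(d["location"]),d["region"].sum())
print(bot.get_obs()); print(bot.camera_info("wrist"))
E
```

```text
pics
{'vertical_fov': 49.62892603487431, 'cx': 320.423859561237, 'cy': 254.71582412435583, 'position': array([-0.17162333, -0.06105655,  1.19373759]), 'attitude': array([ 0.70786637,  0.20053527, -0.19154375, -0.64963205])}
scene cup_top 0.75 [366. 262.] 691
scene cup_top 0.61 [383. 321.] 707
scene cup_lower 0.57 [422. 290.] 708
scene cup_lower 0.5 [362. 278.] 196
scene cup_dock 0.69 [364. 287.] 1210
scene cup_dock 0.5 [471. 297.] 1113
scene cup_dock 0.36 [474. 240.] 1075
{'vertical_fov': 42.73334923047132, 'cx': 311.1522045056249, 'cy': 239.33673556718276, 'position': array([-0.00433382,  1.47945428,  0.71127906]), 'attitude': array([-0.13644958, -0.09318805,  0.55418951,  0.81582565])}
side cup_top 0.74 [328. 220.] 437
side cup_lower 0.64 [402. 224.] 1
side cup_lower 0.63 [326. 236.] 272
side cup_lower 0.51 [347. 220.] 65
side cup_dock 0.63 [328. 251.] 623
side scale_pan 0.67 [294. 273.] 302
{'t': 0.5, 'q': array([-1.39510622,  0.4770359 ,  0.0223929 ,  1.55546331, -0.01146792,
        1.10929566, -0.0831125 ]), 'joint_vel': array([-1.37150559e-03, -1.72500554e-03, -8.33255174e-05,  1.67244486e-04,
       -5.24046593e-04, -1.60855945e-03,  9.85299991e-04]), 'joint_torque': array([-7.20044500e-04, -5.95802379e+01,  1.60438299e+00, -2.81288767e+01,
        1.24211021e-02,  2.39974783e-03, -2.44920790e-05]), 'eef_pos': array([0.18899408, 0.64798488, 0.2482569 ]), 'tool_rot': array([ 4.42014898e-06,  1.41426139e-01,  9.89948810e-01, -3.71545024e-05]), 'contact_force': array([ 0.05632708, -0.12963272, -0.27326126]), 'torque': array([ 0.01032888, -0.02563502, -0.02561889]), 'gripper_width': 1.0028960719468154}
{'vertical_fov': 68.56953532553887, 'cx': 321.0944049471019, 'cy': 240.3411921021219, 'position': array([0.12157002, 0.6677663 , 0.37366709]), 'attitude': array([ 0.79220979, -0.1112101 , -0.08354149,  0.59418581])}
```

View pics/scene0.png

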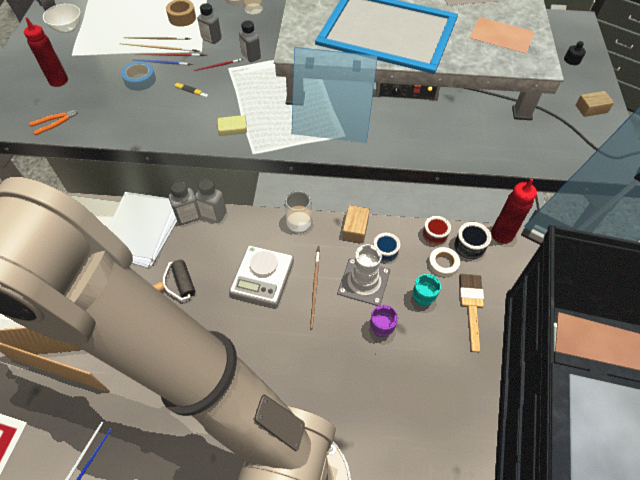

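View pics/side0.png

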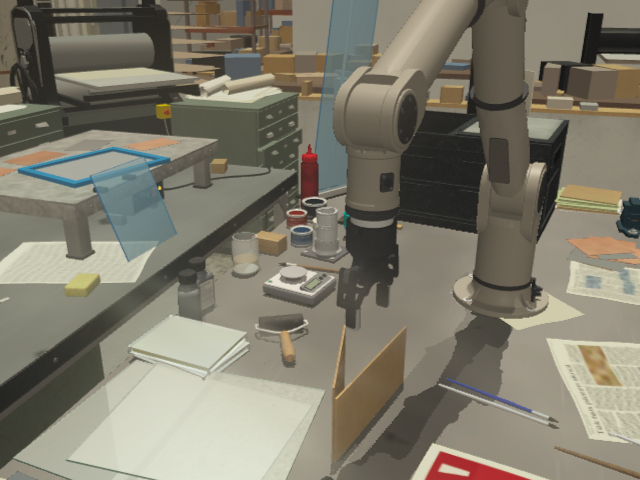

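Scene picture: candidates for the cup are the silver stack at (367,258), the purple cup (383,321) and the turquoise cup (426,290). I choose the silver one, in the dark dock. The pan is at about (264,262). Next, close crops for measuring.

```bash
cat > h.py <<'E'
import numpy as np, cv2
from station import bot
from scipy.spatial.transform import Rotation as R
def rot(q): return R.from_quat([q[1],q[2],q[3],q[0]])
def ray(ci,u,v):
    f=240/np.tan(np.radians(ci['vertical_fov'])/2)
    d=rot(ci['attitude']).apply([(u-ci['cx'])/f,-(v-ci['cy'])/f,-1]); return d
def onz(ci,u,v,z):
    d=ray(ci,u,v); p=ci['position']; return p+d*(z-p[2])/d[2]
def proj(ci,P):
    f=240/np.tan(np.radians(ci['vertical_fov'])/2)
    c=rot(ci['attitude']).inv().apply(np.atleast_2d(P)-ci['position'])
    return np.c_[ci['cx']+f*c[:,0]/-c[:,2], ci['cy']-f*c[:,1]/-c[:,2]]
E
python3 - <<'E'
from h import *
a=cv2.imread("pics/scene0.png"); b=cv2.imread("pics/side0.png")
A=cv2.resize(a[225:325,220:420],None,fx=4,fy=4,interpolation=cv2.INTER_CUBIC)[:, :]
B=cv2.resize(b[195:310,255:385],None,fx=5,fy=5,interpolation=cv2.INTER_CUBIC)
cv2.imwrite("pics/cA.png",A); cv2.imwrite("pics/cB.png",B)
s=bot.camera_info("scene"); d=bot.camera_info("side")
print("rim",onz(s,368,251,.135),"pan",onz(s,264,262,.052)); print("side rim",onz(d,328,211,.135),"pan",onz(d,294,272,.052))
E
```

```text
rim [ 0.51455857 -0.13121957  0.135     ] pan [0.51077887 0.12901066 0.052     ]
side rim [ 0.49647656 -0.12098464  0.135     ] pan [0.50586147 0.13655238 0.052     ]
```

View pics/cA.png

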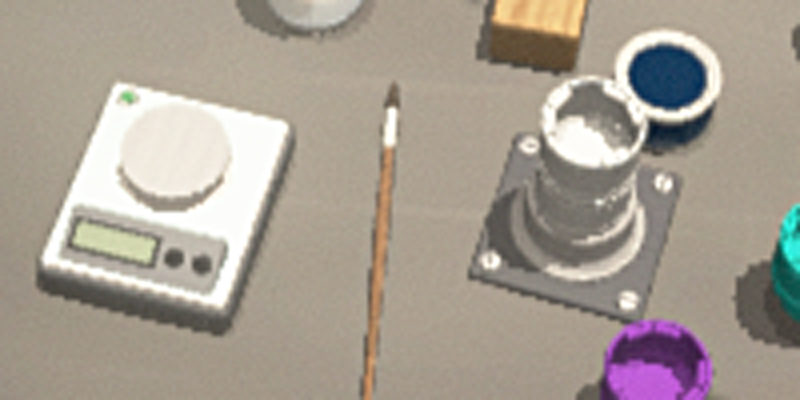

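View pics/cB.png

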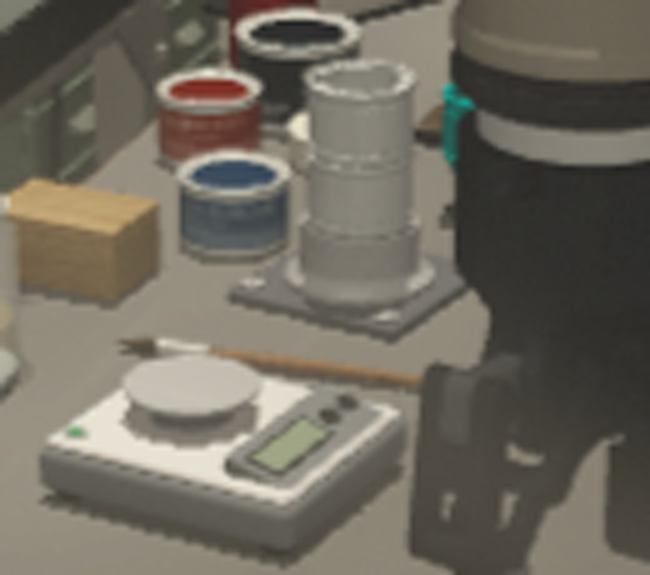

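The close crop confirms the choice: a bare aluminium cup in a silver lower cup, in the dark dock. Rim centre is at scene (368,255) and side (327,211); pan centre is at scene (263.5,262) and side (293.3,272). The brush, about (315,288), lies between them.

Run:
```python
from h import *
s=bot.camera_info("scene"); d=bot.camera_info("side")
print("rim",onz(s,368.1,254.9,.135),"pan",onz(s,263.4,262.2,.052)); print("side rim",onz(d,326.6,210.6,.135),"pan",onz(d,293.3,271.8,.052))
for c,o in((s,(220,225,4)),(d,(255,195,5))):
    for P,r in(((.506,-.128,.135),.032),((.508,.131,.052),.036)):
        t=np.linspace(0,6.28,60); q=proj(c,np.c_[P[0]+r*np.cos(t),P[1]+r*np.sin(t),0*t+P[2]])
        q=(q-o[:2]+.5)*o[2]; print(q.min(0).round(),q.max(0).round())
ci=bot.camera_info("wrist"); o=bot.get_obs()
T=rot(o['tool_rot']); print("cam in tool",T.inv().apply(ci['position']-o['eef_pos']),(T.inv()*rot(ci['attitude'])).as_matrix().round(3)); print(T.as_matrix().round(3))
```

```text
rim [ 0.50339998 -0.13183863  0.135     ] pan [0.51004411 0.13046159 0.052     ]
side rim [ 0.50137942 -0.12306389  0.135     ] pan [0.50799765 0.13598242 0.052     ]
[535.  73.] [641. 163.]
[118. 106.] [230. 202.]
[300.  59.] [411.  95.]
[128. 354.] [267. 412.]
cam in tool [ 7.02634848e-02  1.01677260e-04 -1.25411550e-01] [[ 0.     0.961  0.275]
 [ 1.    -0.    -0.   ]
 [-0.     0.275 -0.961]]
[[-0.96  0.28 -0.  ]
 [ 0.28  0.96 -0.  ]
 [-0.   -0.   -1.  ]]
```

Request:
{"op": "carry_out", "data": {
  "moves": [
    [[0, 0, 0], [-4.5, -4.05, 0], 8.5],
    [[0, 0, 0], [-9, -8.1, 0], 8.5],
    [[0, 0, 0], [-13.6, -12.2, 0], 8.5],
    [[0, 0, 0], [-18.1, -16.2, 0], 8.5],
    [[0, 0, 0], [-22.6, -20.3, 0], 8.5]
  ]
}}

```text
t: 1.12
eef_pos: [0.3501, 0.3882, 0.2486]
tool_rot: [0.0, 0.141, 0.99, 0.0]
contact_force: [0.9, -0.2, 0.1]
gripper_width: 0.993
```

Request:
{"op": "carry_out", "data": {
  "moves": [
    [[0, 0, 0], [-4.5, -4.05, 0], 8.5],
    [[0, 0, 0], [-9, -8.1, 0], 8.5],
    [[0, 0, 0], [-13.6, -12.2, 0], 8.5],
    [[0, 0, 0], [-18.1, -16.2, 0], 8.5],
    [[0, 0, 0], [-22.6, -20.3, 0], 8.5]
  ]
}}

```text
t: 1.75
eef_pos: [0.5102, 0.1301, 0.2488]
tool_rot: [0.0, 0.141, 0.99, 0.0]
contact_force: [1.2, 1.0, 0.3]
gripper_width: 0.997
```

```bash
cat > look.py <<'E'
import sys
from h import *
n=sys.argv[1]
o=bot.get_obs(); ci=bot.camera_info("wrist"); im=bot.read_camera("wrist"); cv2.imwrite(f"pics/{n}.png",im[:,:,::-1])
print(o['t'],o['q'].round(3),o['eef_pos'].round(4),o['contact_force'].round(2)); print(rot(o['tool_rot']).as_matrix().round(3))
np.save(f"pics/{n}.npy",[ci],allow_pickle=True)
E
python3 look.py w1
```

```text
1.75 [-0.622  0.233  0.3    1.926 -0.082  0.993  1.002] [0.5102 0.1301 0.2488] [1.16 1.01 0.33]
[[-0.96   0.28   0.001]
 [ 0.28   0.96   0.001]
 [-0.001  0.001 -1.   ]]
```

View pics/w1.png

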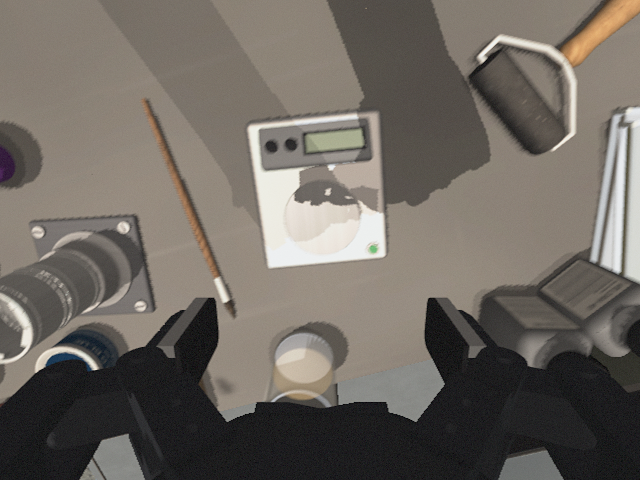

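The wrist view shows the pan centred at about (322,217), clear of everything. The silver stack is at lower left, with its rim around (15,325).

```bash
python3 - <<'E'
from h import *
ci=np.load("pics/w1.npy",allow_pickle=True)[0]
im=cv2.imread("pics/w1.png")
print("pan",onz(ci,322,216.5,.052))
q=lambda P,r:proj(ci,np.c_[P[0]+r*np.cos(np.linspace(0,6.28,60)),P[1]+r*np.sin(np.linspace(0,6.28,60)),np.full(60,P[2])])
p=q((.51,.132,.052),.036); print(p.min(0),p.max(0))
c=cv2.resize(im[160:280,240:400],None,fx=4,fy=4,interpolation=cv2.INTER_CUBIC)
E
python3 - <<'E'
from h import *
for d in bot.silhouettes("scale_pan","wrist")[:2]:
    r=d["region"]; ys,xs=np.nonzero(r); print(d["score"],d["location"],xs.min(),xs.max(),ys.min(),ys.max(),r.sum())
E
```

```text
pan [0.50959009 0.13156123 0.052     ]
[284.03500929 177.85618107] [361.09652408 253.4045691 ]
0.79 [322.7, 216.2] 286 361 179 253 4457
0.29 [107.4, 250.4] 31 156 214 314 7420
```

Request:
{"op": "carry_out", "data": {
  "moves": [
    [[0, 0, 10], [2, -5, -1], 8.5],
    [[0, 0, 20], [4, -10, -2], 8.5],
    [[0, 0, 30], [6, -15, -3], 8.5],
    [[0, 0, 40], [8, -20, -4], 8.5],
    [[0, 0, 50], [8, -25, -4], 8.5]
  ]
}}

```text
t: 2.48
eef_pos: [0.3613, -0.0865, 0.289]
tool_rot: [0.0, 0.548, 0.836, 0.001]
contact_force: [1.5, 0.8, 0.1]
gripper_width: 0.996
```

```bash
python3 look.py w2
```

```text
2.475 [-0.474 -0.145  0.497  2.189  0.077  1.08   0.393] [ 0.3613 -0.0865  0.289 ] [1.46 0.76 0.14]
[[-0.399  0.917  0.002]
 [ 0.917  0.399  0.002]
 [ 0.001  0.003 -1.   ]]
```

View pics/w2.png

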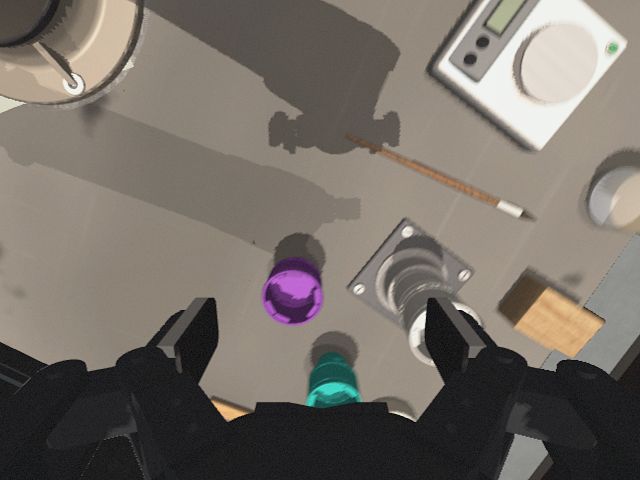

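The purple cup is at (293,292), turquoise at (333,385). The silver rim is at about (445,333), partly behind the right finger. I'll hover directly over it.

Request:
{"op": "carry_out", "data": {
  "moves": [
    [[0, 0, 10], [-2, 2.3, 0.2], 8.5],
    [[0, 0, 20], [-4, 4.6, 0.5], 8.5],
    [[0, 0, 30], [-6, 6.9, 0.7], 8.5],
    [[0, 0, 40], [-8, 9.2, 0.9], 8.5],
    [[0, 0, 40], [-9.7, 11.3, 0.9], 8.5]
  ]
}}

```text
t: 3.15
eef_pos: [0.5061, -0.1288, 0.279]
tool_rot: [-0.0, 0.8, 0.6, -0.0]
contact_force: [0.8, -0.3, 0.2]
gripper_width: 0.993
```

```bash
python3 look.py w3
python3 - <<'E'
from h import *
ci=np.load("pics/w3.npy",allow_pickle=True)[0]
for d in bot.silhouettes("cup_top","wrist")[:3]:
    r=d["region"]; ys,xs=np.nonzero(r); print(d["score"],d["location"],xs.min(),xs.max(),ys.min(),ys.max(),r.sum())
t=np.linspace(0,6.28,60); p=proj(ci,np.c_[.5025+.032*np.cos(t),-.13+.032*np.sin(t),0*t+.135]); print(p.min(0),p.max(0))
E
```

```text
3.15 [-0.381  0.21   0.599  1.913 -0.135  1.059 -0.01 ] [ 0.5061 -0.1288  0.279 ] [ 0.82 -0.34  0.21]
[[ 0.281  0.96  -0.   ]
 [ 0.96  -0.281 -0.   ]
 [-0.    -0.    -1.   ]]
0.88 [216.0, 285.8] 175 245 257 324 2962
0.66 [318.6, 231.9] 280 360 189 270 5151
[277.3379099  193.97475409] [358.06214532 272.03641735]
```

View pics/w3.png

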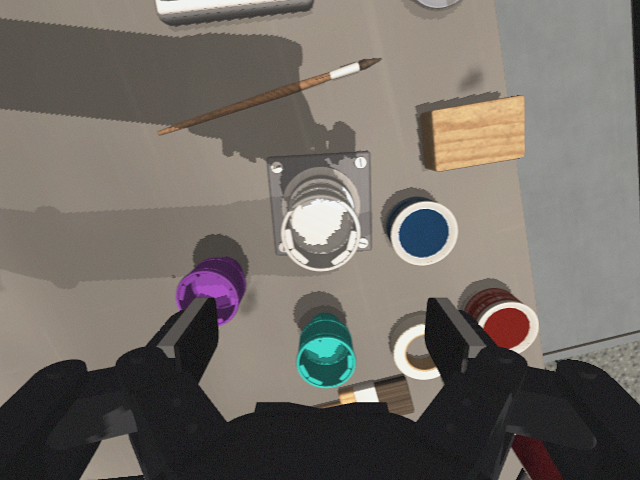

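The rim is centred at about (320.5,232), which puts the cup at (0.505,-0.130). That agrees with the scene and side estimates to about 2 mm. Now descend.

Request:
{"op": "carry_out", "data": {
  "moves": [
    [[0, 0, 0], [-0.13, -0.1, 4], 8.5],
    [[0, 0, 0], [-0.13, -0.1, 8], 8.5],
    [[0, 0, 0], [-0.13, -0.1, 12], 8.5],
    [[0, 0, 0], [-0.13, -0.1, 15], 8.5],
    [[0, 0, 0], [-0.13, -0.1, 16.5], 8.5]
  ]
}}

```text
t: 3.88
eef_pos: [0.5024, -0.1294, 0.113]
tool_rot: [-0.001, 0.8, 0.6, -0.001]
contact_force: [-0.2, -0.4, 1.4]
gripper_width: 0.996
```

Request:
{"op": "carry_out", "data": {
  "moves": [
    [[0, 0, 0], [0, 0, 0], 8.5],
    [[0, 0, 0], [0, 0, 0], 7.2],
    [[0, 0, 0], [0, 0, 0], 6.8],
    [[0, 0, 0], [0, 0, 0], 6.5]
  ],
  "newtons": 30
}}

```text
t: 4.38
eef_pos: [0.5041, -0.1302, 0.115]
tool_rot: [0.0, 0.8, 0.6, 0.001]
contact_force: [0.2, 0.2, 1.2]
gripper_width: 0.761
```

Request:
{"op": "carry_out", "data": {
  "moves": [
    [[0, 0, 0], [0, 0, 0], 6.3],
    [[0, 0, 0], [0, 0, 0], 6.1],
    [[0, 0, 0], [0, 0, 0], 5.8],
    [[0, 0, 0], [0, 0, 0], 5.5],
    [[0, 0, 0], [0, 0, 0], 5.5]
  ],
  "newtons": 50
}}

```text
t: 5.0
eef_pos: [0.504, -0.1303, 0.1145]
tool_rot: [0.0, 0.8, 0.6, 0.0]
contact_force: [0.1, 0.2, 5.8]
gripper_width: 0.72
```

```bash
cat > st.py <<'E'
from h import *
o=bot.get_obs(); print(o['t'],o['q'].round(2),o['eef_pos'].round(4),o['contact_force'].round(2),o['torque'].round(3),o['gripper_width'])
E
python3 st.py
```

```text
5.0 [-0.27  0.44  0.5   2.07 -0.32  0.71  0.16] [ 0.504  -0.1303  0.1145] [0.06 0.19 5.83] [ 0.052 -0.125 -0.049] 0.719929197688268
```

Request:
{"op": "carry_out", "data": {
  "moves": [
    [[0, 0, 0], [0, 0, -0.1], 5.5],
    [[0, 0, 0], [0, 0, -0.1], 5.5],
    [[0, 0, 0], [0, 0, -0.15], 5.5],
    [[0, 0, 0], [0, 0, -0.15], 5.5]
  ]
}}

```text
t: 5.5
eef_pos: [0.503, -0.13, 0.1154]
tool_rot: [-0.0, 0.8, 0.6, -0.0]
contact_force: [0.2, 0.1, -0.4]
gripper_width: 0.72
```

Request:
{"op": "carry_out", "data": {
  "moves": [
    [[0, 0, 0], [0, 0, -0.05], 5.5],
    [[0, 0, 0], [0, 0, -0.1], 5.5],
    [[0, 0, 0], [0, 0, -0.15], 5.5],
    [[0, 0, 0], [0, 0, -0.15], 5.5]
  ]
}}

```text
t: 6.0
eef_pos: [0.5036, -0.1302, 0.1173]
tool_rot: [-0.0, 0.8, 0.6, -0.0]
contact_force: [-0.3, 0.2, -1.8]
gripper_width: 0.716
```

```bash
python3 st.py
```

```text
6.0 [-0.27  0.44  0.51  2.06 -0.32  0.71  0.16] [ 0.5036 -0.1302  0.1173] [-0.28  0.18 -1.82] [ 0.     0.003 -0.03 ] 0.716031745718019
```

Request:
{"op": "carry_out", "data": {
  "moves": [
    [[0, 0, 0], [0, 0, -0.05], 5.5],
    [[0, 0, 0], [0, 0, -0.1], 5.5],
    [[0, 0, 0], [0, 0, -0.1], 5.5]
  ]
}}

```text
t: 6.38
eef_pos: [0.5033, -0.1301, 0.118]
tool_rot: [-0.0, 0.8, 0.6, -0.0]
contact_force: [0.2, -0.2, -6.3]
gripper_width: 0.718
```

Request:
{"op": "carry_out", "data": {
  "moves": [
    [[0, 0, 0], [0, 0, -0.05], 5.5],
    [[0, 0, 0], [0, 0, -0.1], 5.5],
    [[0, 0, 0], [0, 0, -0.1], 5.5]
  ]
}}

```text
t: 6.75
eef_pos: [0.5033, -0.1301, 0.1192]
tool_rot: [-0.0, 0.8, 0.6, -0.0]
contact_force: [0.3, 0.3, -6.5]
gripper_width: 0.721
```

Request:
{"op": "carry_out", "data": {
  "moves": [
    [[0, 0, -4], [0, 0, 0], 5.5],
    [[0, 0, -8], [0, 0, 0], 5.5],
    [[0, 0, -8], [0, 0, 0], 5.5]
  ]
}}

```text
t: 7.12
eef_pos: [0.5034, -0.1301, 0.1192]
tool_rot: [-0.0, 0.756, 0.654, 0.0]
contact_force: [0.5, 0.6, -6.8]
gripper_width: 0.719
```

Request:
{"op": "carry_out", "data": {
  "moves": [
    [[0, 0, -4], [0, 0, 0], 5.5],
    [[0, 0, -7], [0, 0, 0], 5.5],
    [[0, 0, -7], [0, 0, 0], 5.5]
  ]
}}

```text
t: 7.5
eef_pos: [0.5034, -0.1302, 0.1192]
tool_rot: [-0.0, 0.715, 0.699, -0.0]
contact_force: [-0.5, 0.2, -7.2]
gripper_width: 0.724
```

```bash
python3 st.py
```

```text
7.5 [-0.22  0.42  0.44  2.06 -0.27  0.71  0.37] [ 0.5034 -0.1302  0.1192] [-0.54  0.17 -7.18] [ 0.015  0.001 -0.014] 0.7237446872416412
```

Request:
{"op": "carry_out", "data": {
  "moves": [
    [[0, 0, -4], [0, 0, 0], 5.5],
    [[0, 0, -8], [0, 0, 0], 5.5],
    [[0, 0, -8], [0, 0, 0], 5.5]
  ]
}}

```text
t: 7.88
eef_pos: [0.5034, -0.1302, 0.1192]
tool_rot: [-0.0, 0.665, 0.747, -0.0]
contact_force: [-1.2, 0.1, -7.6]
gripper_width: 0.716
```

Request:
{"op": "carry_out", "data": {
  "moves": [
    [[0, 0, -4], [0, 0, 0], 5.5],
    [[0, 0, -7], [0, 0, 0], 5.5],
    [[0, 0, -7], [0, 0, 0], 5.5]
  ]
}}

```text
t: 8.25
eef_pos: [0.5035, -0.1302, 0.1192]
tool_rot: [-0.0, 0.618, 0.786, -0.0]
contact_force: [0.1, 0.1, -7.8]
gripper_width: 0.719
```

```bash
python3 st.py
```

```text
8.25 [-0.17  0.41  0.37  2.06 -0.23  0.71  0.59] [ 0.5035 -0.1302  0.1192] [ 0.08  0.08 -7.77] [ 0.023  0.01  -0.061] 0.7189079427385529
```

Request:
{"op": "carry_out", "data": {
  "moves": [
    [[0, 0, -4], [0, 0, 0], 5.5],
    [[0, 0, -8], [0, 0, 0], 5.5],
    [[0, 0, -8], [0, 0, 0], 5.5]
  ]
}}

```text
t: 8.62
eef_pos: [0.5035, -0.1302, 0.1192]
tool_rot: [-0.0, 0.562, 0.827, -0.0]
contact_force: [-0.2, 0.3, -7.5]
gripper_width: 0.719
```

Request:
{"op": "carry_out", "data": {
  "moves": [
    [[0, 0, -4], [0, 0, 0], 5.5],
    [[0, 0, -7], [0, 0, 0], 5.5],
    [[0, 0, -7], [0, 0, 0], 5.5]
  ]
}}

```text
t: 9.0
eef_pos: [0.5036, -0.1302, 0.1193]
tool_rot: [0.0, 0.511, 0.86, 0.0]
contact_force: [0.4, 0.7, -6.9]
gripper_width: 0.72
```

Request:
{"op": "carry_out", "data": {
  "moves": [
    [[0, 0, -4], [0, 0, 0], 5.5],
    [[0, 0, -8], [0, 0, 0], 5.5],
    [[0, 0, -8], [0, 0, 0], 5.5]
  ]
}}

```text
t: 9.38
eef_pos: [0.5044, -0.1304, 0.1199]
tool_rot: [0.001, 0.45, 0.893, 0.0]
contact_force: [-0.6, 0.3, -2.4]
gripper_width: 0.721
```

Request:
{"op": "carry_out", "data": {
  "moves": [
    [[0, 0, -4], [0, 0, 0], 5.5],
    [[0, 0, -7], [0, 0, 0], 5.5],
    [[0, 0, -7], [0, 0, 0], 5.5]
  ]
}}

```text
t: 9.75
eef_pos: [0.504, -0.1303, 0.1197]
tool_rot: [0.0, 0.394, 0.919, 0.0]
contact_force: [1.0, 0.1, -1.8]
gripper_width: 0.718
```

```bash
python3 st.py
```

```text
9.75 [-0.06  0.4   0.24  2.05 -0.14  0.71  1.03] [ 0.504  -0.1303  0.1197] [ 1.01  0.1  -1.76] [-0.005 -0.02  -0.007] 0.718287052480722
```

The weight dropped away between 45 and 53° of turn, and at 60° I should be mid-gap. Lift straight up slowly, watching the force.

Request:
{"op": "carry_out", "data": {
  "moves": [
    [[0, 0, 0], [0, 0, -0.2], 5.5],
    [[0, 0, 0], [0, 0, -0.4], 5.5],
    [[0, 0, 0], [0, 0, -0.6], 5.5],
    [[0, 0, 0], [0, 0, -0.6], 5.5]
  ]
}}

```text
t: 10.25
eef_pos: [0.5037, -0.1302, 0.1255]
tool_rot: [0.0, 0.393, 0.92, 0.0]
contact_force: [0.4, 0.2, -2.6]
gripper_width: 0.718
```

Still only the upper cup's weight. Continue up.

Request:
{"op": "carry_out", "data": {
  "moves": [
    [[0, 0, 0], [0, 0, -0.5], 5.5],
    [[0, 0, 0], [0, 0, -1], 5.5],
    [[0, 0, 0], [0, 0, -1.5], 5.5],
    [[0, 0, 0], [0, 0, -2], 5.5],
    [[0, 0, 0], [0, 0, -2], 5.5]
  ]
}}

```text
t: 10.88
eef_pos: [0.5039, -0.1302, 0.1458]
tool_rot: [0.0, 0.393, 0.92, 0.0]
contact_force: [0.5, 0.1, -1.8]
gripper_width: 0.72
```

Request:
{"op": "carry_out", "data": {
  "moves": [
    [[0, 0, 0], [0, 0, -1.2], 5.5],
    [[0, 0, 0], [0, 0, -2.4], 5.5],
    [[0, 0, 0], [0, 0, -3.6], 5.5],
    [[0, 0, 0], [0, 0, -4.5], 5.5],
    [[0, 0, 0], [0, 0, -4.5], 5.5]
  ]
}}

```text
t: 11.5
eef_pos: [0.5041, -0.1302, 0.1912]
tool_rot: [0.001, 0.393, 0.92, 0.0]
contact_force: [0.4, -0.4, -0.5]
gripper_width: 0.715
```

```bash
python3 st.py
python3 - <<'E'
from h import *
ci=bot.camera_info("wrist")
a=bot.read_camera("scene")[215:335,220:420,::-1]; b=bot.read_camera("wrist")[:,:,::-1]
a=cv2.resize(a,(667,400),interpolation=cv2.INTER_CUBIC)[:, 280:]
im=np.zeros((400,387+400,3),np.uint8); im[:,:387]=a[:,:387]; im[:300,387:]=cv2.resize(b,(400,300)); cv2.imwrite("pics/lift.png",im)
E
```

```text
11.5 [-0.09  0.29  0.27  2.   -0.1   0.86  1.  ] [ 0.5041 -0.1302  0.1912] [ 0.39 -0.37 -0.52] [-0.033 -0.042  0.027] 0.7150164308755944
```

View pics/lift.png

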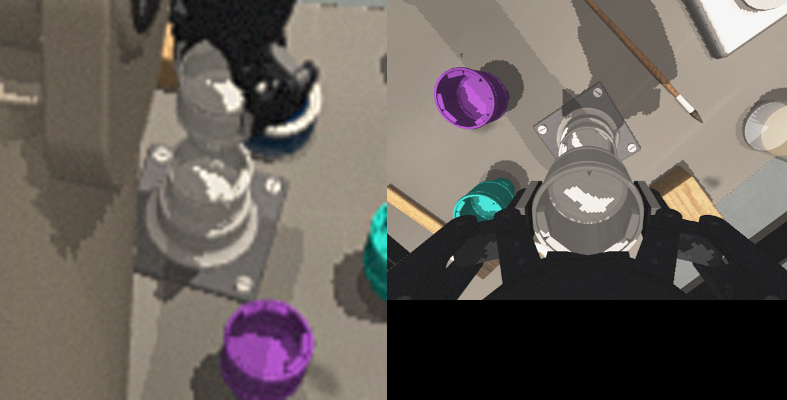

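The lower cup is still seated in the dock (crop pixel about (200,225)). The upper cup is clear of it and level in the jaws. Now carry it to the pan.

Request:
{"op": "carry_out", "data": {
  "moves": [
    [[0, 0, 0], [1.5, 1.5, 0], 5.5],
    [[0, 0, 0], [4, 4, 0], 5.5],
    [[0, 0, 0], [6.5, 6.5, 0], 5.5],
    [[0, 0, 0], [9, 9, 0], 5.5],
    [[0, 0, 0], [11.5, 11.5, 0], 5.5]
  ]
}}

```text
t: 12.22
eef_pos: [0.5067, 0.0335, 0.1898]
tool_rot: [-0.0, 0.393, 0.92, -0.0]
contact_force: [0.6, -1.0, -2.0]
gripper_width: 0.72
```

Request:
{"op": "carry_out", "data": {
  "moves": [
    [[0, 0, 0], [2.5, 2.5, 0], 5.5],
    [[0, 0, 0], [5, 5, 0], 5.5],
    [[0, 0, 0], [7.1, 7.0, 0], 5.5],
    [[0, 0, 0], [7.1, 7.0, 0], 5.5],
    [[0, 0, 0], [7.1, 7.0, 0], 5.5]
  ]
}}

```text
t: 12.85
eef_pos: [0.5084, 0.1313, 0.1898]
tool_rot: [-0.0, 0.393, 0.92, -0.001]
contact_force: [-0.0, -0.4, -1.6]
gripper_width: 0.72
```

```bash
python3 st.py
python3 - <<'E'
from h import *
b=bot.read_camera("side")[:,:,::-1]; w=bot.read_camera("wrist")[:,:,::-1]
im=np.hstack([cv2.resize(b[195:315,235:355],(400,400),interpolation=cv2.INTER_CUBIC),cv2.resize(w[:,80:560],(400,400))]); cv2.imwrite("pics/over.png",im)
E
```

```text
12.85 [-0.5   0.3   0.15  1.98 -0.06  0.87  0.45] [0.5084 0.1313 0.1898] [-0.01 -0.43 -1.57] [-0.053 -0.028 -0.009] 0.7201147606900985
```

View pics/over.png

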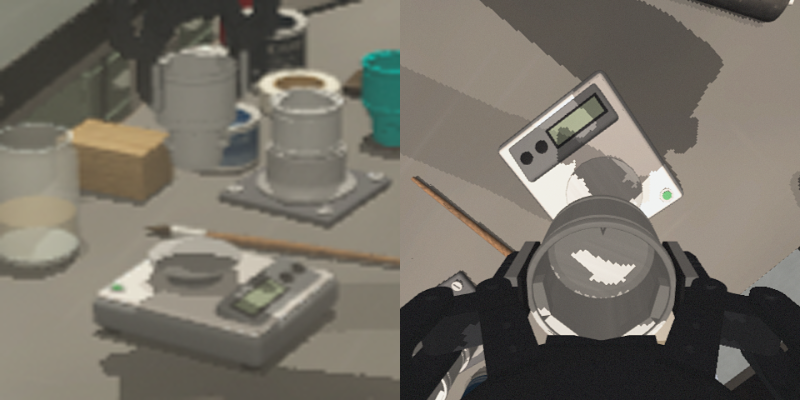

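The cup is over the pan with the lower cup still docked, and it is centred in the jaws. Now lower it.

Request:
{"op": "carry_out", "data": {
  "moves": [
    [[0, 0, 0], [0, 0.1, 2], 5.5],
    [[0, 0, 0], [0, 0.1, 4], 5.5],
    [[0, 0, 0], [0, 0.1, 6], 5.5],
    [[0, 0, 0], [0, 0.1, 7.2], 5.5],
    [[0, 0, 0], [0, 0.1, 7.2], 5.5]
  ]
}}

```text
t: 13.58
eef_pos: [0.5089, 0.132, 0.1177]
tool_rot: [-0.001, 0.393, 0.919, -0.001]
contact_force: [-0.6, 0.9, -1.6]
gripper_width: 0.723
```

Request:
{"op": "carry_out", "data": {
  "moves": [
    [[0, 0, 0], [0, 0, 0.1], 5.5],
    [[0, 0, 0], [0, 0, 0.2], 5.5],
    [[0, 0, 0], [0, 0, 0.3], 5.5],
    [[0, 0, 0], [0, 0, 0.4], 5.5],
    [[0, 0, 0], [0, 0, 0.4], 5.5]
  ]
}}

```text
t: 14.2
eef_pos: [0.5093, 0.1328, 0.1143]
tool_rot: [-0.0, 0.393, 0.92, -0.0]
contact_force: [-0.0, -0.1, -1.9]
gripper_width: 0.718
```

```bash
python3 st.py
```

```text
14.2 [-0.48  0.41  0.13  2.03 -0.08  0.7   0.47] [0.5093 0.1328 0.1143] [-0.01 -0.11 -1.85] [ 0.008  0.038 -0.025] 0.7183626023358743
```

Request:
{"op": "carry_out", "data": {
  "moves": [
    [[0, 0, 0], [0, 0, 0.1], 5.5],
    [[0, 0, 0], [0, 0, 0.2], 5.5],
    [[0, 0, 0], [0, 0, 0.2], 5.5]
  ]
}}

```text
t: 14.58
eef_pos: [0.5094, 0.1328, 0.1123]
tool_rot: [0.0, 0.393, 0.92, 0.0]
contact_force: [0.2, -0.2, -0.0]
gripper_width: 0.72
```

Request:
{"op": "carry_out", "data": {
  "moves": [
    [[0, 0, 0], [0, 0, 0.1], 5.5],
    [[0, 0, 0], [0, 0, 0.15], 5.5],
    [[0, 0, 0], [0, 0, 0.15], 5.5]
  ]
}}

```text
t: 14.95
eef_pos: [0.5095, 0.1328, 0.1109]
tool_rot: [0.0, 0.393, 0.92, 0.0]
contact_force: [-0.7, -0.4, 1.7]
gripper_width: 0.718
```

```bash
python3 st.py
```

```text
14.95 [-0.48  0.42  0.13  2.03 -0.08  0.69  0.47] [0.5095 0.1328 0.1109] [-0.71 -0.37  1.73] [-0.083  0.189  0.017] 0.7177348045718452
```

The pan carries the cup: force rose from -1.9 to +1.7 N over 3.4 mm. Open slowly.

Request:
{"op": "carry_out", "data": {
  "moves": [
    [[0, 0, 0], [0, 0, 0], 6.2],
    [[0, 0, 0], [0, 0, 0], 6.4],
    [[0, 0, 0], [0, 0, 0], 6.7],
    [[0, 0, 0], [0, 0, 0], 7.2],
    [[0, 0, 0], [0, 0, 0], 8]
  ]
}}

```text
t: 15.58
eef_pos: [0.5094, 0.1328, 0.1108]
tool_rot: [-0.0, 0.393, 0.92, 0.0]
contact_force: [-0.1, -0.4, -0.6]
gripper_width: 0.941
```

Request:
{"op": "carry_out", "data": {
  "moves": [
    [[0, 0, 0], [0, 0, 0], 8.5],
    [[0, 0, 0], [0, 0, 0], 8.5],
    [[0, 0, 0], [0, 0, -1], 8.5],
    [[0, 0, 0], [0, 0, -2.5], 8.5],
    [[0, 0, 0], [0, 0, -5], 8.5]
  ]
}}

```text
t: 16.2
eef_pos: [0.5091, 0.1327, 0.1618]
tool_rot: [-0.0, 0.393, 0.92, -0.0]
contact_force: [0.5, -0.9, 0.3]
gripper_width: 0.995
```

Request:
{"op": "carry_out", "data": {
  "moves": [
    [[0, 0, 0], [0, 0, -4], 8.5],
    [[0, 0, 0], [0, 0, -8], 8.5],
    [[0, 0, 0], [0, 0, -12], 8.5],
    [[0, 0, 0], [0, 0, -12], 8.5]
  ]
}}

```text
t: 16.7
eef_pos: [0.5113, 0.1333, 0.2853]
tool_rot: [0.003, 0.393, 0.92, 0.003]
contact_force: [0.3, 0.4, -0.6]
gripper_width: 0.998
```

```bash
python3 st.py
python3 - <<'E'
from h import *
ci=bot.camera_info("wrist"); d=bot.camera_info("side")
b=bot.read_camera("side")[:,:,::-1]; w=bot.read_camera("wrist")[:,:,::-1]
t=np.linspace(0,6.28,60)
for c in(ci,d):
  for z,r in((.131,.032),(.051,.036)):
    p=proj(c,np.c_[.5095+r*np.cos(t),.132+r*np.sin(t),0*t+z]); print(p.min(0).round(1),p.max(0).round(1))
im=np.hstack([cv2.resize(b[195:315,235:355],(400,400),interpolation=cv2.INTER_CUBIC),cv2.resize(w[:,80:560],(400,400))]); cv2.imwrite("pics/end.png",im)
E
```

```text
16.7 [-0.51  0.19  0.16  1.88 -0.04  1.07  0.43] [0.5113 0.1333 0.2853] [ 0.29  0.39 -0.65] [-0.012 -0.017 -0.001] 0.9977727570398782
[277.9 188.7] [356.1 264.6]
[282.6 173.9] [352.  242.3]
[280.3 238.1] [305.6 247.5]
[279.4 265.8] [307.2 277.4]
```

View pics/end.png

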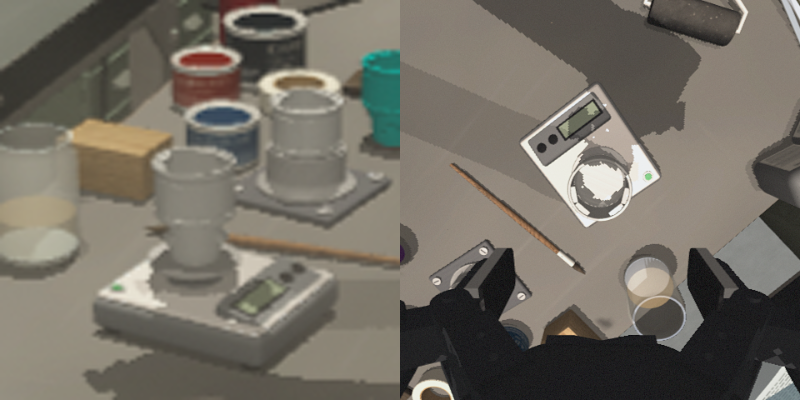

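The cup stands upright on the pan. In the side view, rim and pan are both centred at column 293, and everything else is in place.

```bash
python3 -c "
from station import bot
print(bot.hand_in())"
```

```text
the job is handed in; nothing more can be done
None
```

The upper cup now stands upright on the scale's pan, the lower cup is still seated in its dock, and the job is handed in at 16.7 s of robot time.

- **Unlocking:** I gripped the collar and lifted about 1 mm past the lock's free play. I then turned the cup anticlockwise in steps. The lower cup's weight dropped away between 45° and 53° (the pull fell from about 7 N to 2 N), so I went on to 60° and lifted straight out. The pull stayed under 3 N all the way up.
- **Placing:** I lowered it onto the pan until the force went from -1.9 N to +1.7 N, opened the fingers slowly and withdrew to a TCP height of 0.285 m.
- **Last checks:** The side picture shows the cup upright and centred on the pan to within half a pixel (about 1–2 mm) sideways. The wrist picture disagreed a little, putting the rim about 2–3 mm off along the jaw direction. That is close to the calibration error, so I left it. The final pictures show the brush, the roller and the tins in view looking undisturbed. I did not check the purple cup or the wash brush in them.

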